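# Unlatch and open the tool cage

## Task

Open the tool cage on the counter: take the thumb latch bar up out of its catch, feeling for the gap between the catch's lip and hood without forcing or straining the catch, swing the gate gently wide open, about square to the front, and let the bar back down on its rest. Leave the things in and around the cage where they are.

Things in the scene. Friction and masses are not known exactly. Their poses are not given: they have to be found in the camera images.
- cage: Low steel wire cage, 180 mm deep, 210 wide, flat roof at 120 mm, screwed down. Origin: middle of its underside; z up, its front (the gate) faces its own -x, the robot. The gate panel, 6 mm thick in the plane x = -95 mm, reaches from its hinge at y = -100 to its free end at y = +90 mm, and from 22 to 116 mm height.
- gate_hinge (a point): Point on the gate's upright hinge pin, at counter height (cage x = -95, y = -100 mm: the right-hand end seen from the robot).
- gate (a joint): Hinge of the gate, rad: 0 shut, grows as the free end swings out towards the robot (counter-clockwise from above), stop at 1.6. Turns easily, stays where it is left. Rattles up to 0.03 rad while latched.
- latch_bar: Thumb latch: flat steel bar, 8 mm thick, 14 high, 167 long, level along the outside of the gate. Origin: on its pivot bolt, 50 mm from the hinge pin along the gate, 17 mm outside the gate's plane, 98 mm high. Own y runs along the bar to the tip, x is the pivot axis (into the cage while shut). The tip swings up, at most 0.42 rad, and falls back level by its weight (about 0.12 kg) onto a rest pin.
- tab_top (a point): Middle of the upper end of the bar's thumb tab, 169 mm high while the bar is down. The tab stands up from the bar 110 mm from the pivot, its end 71 mm over the pivot: 10 mm thick square to the gate, 20 mm wide along it, rounded. It stands clear above gate and roof: pinch it from above across its 10 mm.
- bar_tip (a point): Centre of the end face of the bar, 155 mm from the pivot, 98 mm high while the bar is down.
- latch_post: Fixed post, 16 x 22 mm, 118 high, just past the gate's free end; same origin and axes as the cage, post centre x = -92, y = 107 mm. On its front is the catch, a dark steel pocket round the last 10 mm of the bar: a lip 5 mm in front of the bar (robot side) and a hood above. The bar leaves forward through the gap between lip and hood, 20 mm high.
- post_top (a point): Middle of the post's top, 118 mm high. The catch is screwed on in slotted holes: its height differs each time and is not measured. The bar's tip clears the lip once raised by between 6 mm (catch low) and 28 mm (catch high), and meets the hood 4 to 5 mm higher. Neither gives way: go slowly, stop at the first contact. Under 15 N does no harm.
- label_dispenser: Dark tape dispenser 154 x 58 x 101 mm inside the cage; bystander.
- timer: Round white kitchen timer, 66 mm wide, 39 mm high, inside the cage; bystander.
- foil_dish: Closed foil dish 192 mm wide, 50 mm high on the right of the counter; bystander.
- thermometer: White probe thermometer with needle, 216 x 34 x 20 mm, lying flat in front, low enough for the gate to pass over; bystander.
- marker: Thick black and white marker, 135 mm long, 16 mm thick, lying flat in front, low enough for the gate to pass over; bystander.
- pen: Thin pen, 145 mm long, 9 mm thick, lying in front on the right; bystander.

How it is judged:
On the way, in this order (a step that is already met when the one before it is completed fails the run):
1. the bar is lifted while the gate is still shut (height (world z) of bar_tip above 0.102 m and value of joint gate below 0.06 rad), for 0.1 s.
2. the gate is out of the catch (value of joint gate above 0.2 rad), for 0.1 s.
At the end, for the whole second after the job is handed in: The gate stands open by more than 1.25 rad (72 degrees) and is at rest; the bar is back down level on its rest (tip within 4 mm) (value of joint gate above 1.25 rad and velocity of joint gate between -0.05 and 0.05 rad/s and height (world z) of bar_tip below 0.102 m); the robot touches nothing.
It fails at once if the bar is forced against the catch with more than 15 N (contact force between latch_bar and latch_post above 15 N).
It fails at once if the latch post or catch is pushed by the robot with more than 15 N (contact force between the arm and latch_post above 15 N).
It fails at once if the gate is flung (faster than 2 rad/s) (velocity of joint gate above 2 rad/s or velocity of joint gate below -2 rad/s).
It fails at once if a bystander is moved by more than 25 mm (distance of any of label_dispenser, timer, foil_dish, thermometer, marker, pen from where it was at the start of the episode above 0.025 m).
It also fails if it takes over 45 s, if anything falls off the work surface, if the arm or the gripper's body presses on something with over 40 N, if the wrist force passes 120 N, or if a joint passes its speed limit or range.

## Robot

A 6-joint arm with a two-finger parallel gripper is mounted at the origin on a cart in front of the work surface, level with it; the furniture and walls round the work are solid. World frame = base frame: x ahead of the robot, y to its left, z up, the work surface at z = 0. Lengths are in m, angles in rad, forces in N, time in s.
With the tool pointing down it reaches from about 0.35 to 0.975 m from the base axis. Payload 4.9 kg.
Tool frame: the origin (TCP) lies at the very end of the fingers, on their centre line; the grasp point (between the pads) lies 19 mm behind it; z points along the fingers, y is the line along which they close (so a half turn about z gives the same grasp; the last joint's range is limited). The gripper opens to 85 mm and grips with 20 to 120 N. Pads are 22 mm wide; open, the fingers measure 114 mm over their backs; the gripper's body (76 mm by 85 mm) begins 54 mm behind the grasp point. The pads swing forward as they close: fully open they stand 13 mm farther back than shut.
Start: joints at [-1.442, 0.053, 1.613, -0, 1.476, -0.119], TCP at [0.153, -0.606, 0.231] pointing down, gripper open.
Joint ranges: [-3.01, 3.01], [-1.01, 2.22], [0.06, 2.58], [-1.02, 4.17], [0.09, 2.62], [-3.14, 3.14]. Speed limits (rad/s): [2.57, 2.57, 3.14, 3.14, 3.14, 3.14].

## Interface

Orientations are given as a rotation vector (axis times angle).
In Python, from station import ctrl gives the robot as it stands. The module is installed in compiled form; this text tells all that it offers.
- The arm moves only by the tool jog_arm, never from a script. Its argument "steps" is a list of rows, each an object with "delta_rot": the turn, a rotation vector about the tool's x, y, z in degrees, a list of three; "linear": the shift along the tool's x, y, z in m, a list of three; "grip": the finger opening in m, from 0 to 0.0854. In form: [{"delta_rot": [rx, ry, rz], "linear": [x, y, z], "grip": grip}, ...]. A call has 1 to 10 rows; each row shifts and turns the commanded pose from where the row before left it, along the tool's axes as they then stand; what a row does not reach is not made up. A row lasts 1/10 s, in which the tool goes at most 50 mm and 8.59 degrees, less where a joint would pass 70% of its speed; a pose out of reach is approached as far as the arm can. A call with a gripper value outside its range is refused whole. The fingers move at their own pace and stop on an object; "newtons" is the grip in N (left out, the last holds). Time passes only in rows, so rows that do not move let the fingers close. It gives the time, the measured TCP pose, the force, the opening and the grip force at its end, in the units of the state.
- ctrl.get_obs(): the state, without advancing time (a new reading comes with each control period).
- ctrl.get_image(name): name is "scene" or "top" or "wrist"; returns (picture, depth): 400x640x3 uint8, red, green, blue; 400x640 float32, m along the optical axis (not along the pixel's ray), 0 where there is no reading.
- ctrl.camera_info(name): a dict with "camera_matrix" (3x3 intrinsics, pixels), "distortion" ([k1, k2, p1, p2, k3] as OpenCV has them; the pictures are not rectified), "R" (3x3) and "t" (3): a world point X has camera coordinates R X + t; the wrist camera has in their place "T_tool_cam" (4x4, takes a point from camera to tool coordinates, whose origin is the TCP and whose axes are the flange's). Camera axes: x right, y down, z forward; pixel columns grow to the right and rows downward; lengths in m; the calibration is good to about 2 mm. A picture is of the moment at which its call begins: read the wrist's pose just before it. camera_info takes no time and is no camera call.
- ctrl.finish_job(): hands the job in; it is judged then, once.
The state is a dict: "t": time; "q": joint angles; "dq": joint speeds; "effort": joint torques, N m; "tool_pos": TCP position; "tool_rot": TCP orientation; "contact_force": force on the tool from outside, world axes, zero at the start; "wrist_torque": the same for the moment, N m; "opening": finger opening in m; "grip_force": force on a finger pad.
Only numpy, scipy, OpenCV 4.12 (cv2) and the standard library are available. Lean on these libraries where they do the work, as an engineer would, in place of code of your own. Each camera call takes 0.05 s, during which the arm holds its last target. There are 200 camera calls.

## Working session

There is one attempt and no reset: what is moved stays moved. The work goes in short steps, Python scripts to look and compute and a tool call to move; the robot and the scene stay as the last step left them, time stands still between calls to the robot, and variables do not carry over. Pictures are saved under pics/ and viewed, at most 10 in all, crops included, and the job is handed in when it is done.

Besides the shell and the picture viewer there is one more tool, called by a JSON object that holds its "method" and its "body", one argument or row to a line. jog_arm: Moves the arm, as the interface text tells. Its arguments: {"type":"object","properties":{"steps":{"type":"array"},"newtons":{"type":"number"}},"required":["steps"]}

```bash
mkdir -p pics
cat > h.py <<'E'
import numpy as np,cv2
from station import ctrl
from scipy.spatial.transform import Rotation as Rn
def world(name,depth,us,vs):
    i=ctrl.camera_info(name);K=np.array(i["camera_matrix"]);D=np.array(i["distortion"])
    n=cv2.undistortPoints(np.stack([us,vs],1).astype(np.float64).reshape(-1,1,2),K,D).reshape(-1,2)
    d=depth[vs,us]
    P=np.c_[n*d[:,None],d]
    return (P-np.array(i["t"]))@np.array(i["R"])
E
python3 - <<'E'
from h import *
for n in ("scene","top"):
    p,d=ctrl.get_image(n);cv2.imwrite(f"pics/{n}0.png",p[:,:,::-1]);np.save(n+"_d.npy",d);np.save(n+"_p.npy",p)
    i=ctrl.camera_info(n);print(n,-np.array(i["R"]).T@np.array(i["t"]))
o=ctrl.get_obs();print({k:np.round(v,3) for k,v in o.items()})
print(ctrl.camera_info("wrist"))
E
```

```text
scene [0.17381675 0.4322909  1.10123466]
top [ 0.47792777 -0.25565825  1.25177019]
{'t': np.float64(0.1), 'q': array([-1.442,  0.053,  1.614,  0.   ,  1.476, -0.119]), 'dq': array([-0.001, -0.002, -0.002, -0.001,  0.001, -0.001]), 'effort': array([ 0.0000e+00, -3.9491e+01, -3.7137e+01, -0.0000e+00,  4.0000e-03,
       -0.0000e+00]), 'tool_pos': array([ 0.153, -0.605,  0.23 ]), 'tool_rot': array([-3.116, -0.388, -0.   ]), 'contact_force': array([-0.087, -0.332, -0.696]), 'wrist_torque': array([-0.031, -0.028,  0.032]), 'grip_force': np.float64(0.0), 'opening': np.float64(0.085)}
{'camera_matrix': array([[348.19407739,   0.        , 320.2682751 ],
       [  0.        , 348.19407739, 199.70590883],
       [  0.        ,   0.        ,   1.        ]]), 'distortion': array([0.02357853, 0.        , 0.        , 0.        , 0.        ]), 'T_tool_cam': array([[ 3.68436423e-04, -9.46087684e-01, -3.23910418e-01,
         8.24264824e-02],
       [ 9.99999925e-01,  3.08883018e-04,  2.35268679e-04,
         1.61560852e-03],
       [-1.22534372e-04, -3.23910480e-01,  9.46087726e-01,
        -1.43990724e-01],
       [ 0.00000000e+00,  0.00000000e+00,  0.00000000e+00,
         1.00000000e+00]])}
```

View pics/scene0.png

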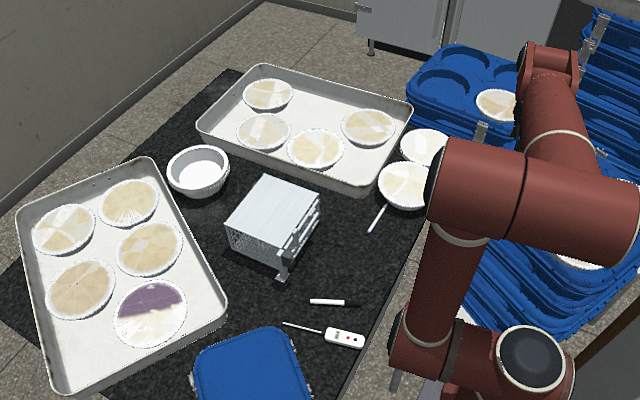

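View pics/top0.png

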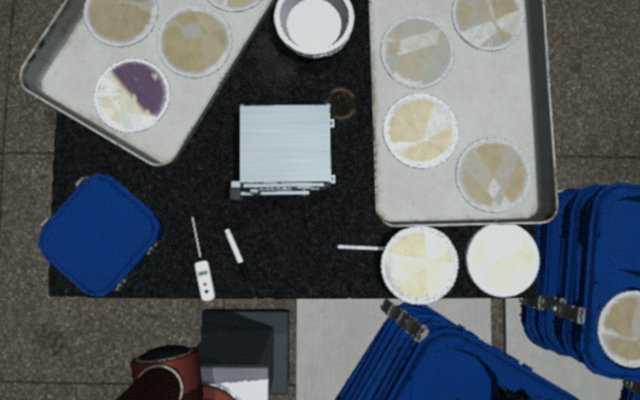

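The scene and top views show the cage (top view: cols 238–335, rows 103–197), with the gate at the bottom edge, the post at about (236,190) and the hinge at about (333,182). Next I'll measure with depth and enlarge the gate area.

Run:
```python
from h import *
d=np.load("top_d.npy");p=np.load("top_p.npy")
vv,uu=np.mgrid[90:210,220:350];vv=vv.ravel();uu=uu.ravel()
ok=d[vv,uu]>0;vv=vv[ok];uu=uu[ok]
P=world("top",d,uu,vv)
m=(P[:,2]>.112)&(P[:,2]<.128)
r=cv2.minAreaRect(P[m,:2].astype(np.float32));print("roof",r,cv2.boxPoints(r),np.median(P[m,2]))
m2=P[:,2]>.135
print("high",m2.sum());[print(u,v,np.round(q,4)) for u,v,q in zip(uu[m2],vv[m2],P[m2])][:0]
pts=[(236,188),(236,192),(233,190),(270,187),(270,192),(300,192),(332,180)]
for u,v in pts: print(u,v,np.round(world("top",d,np.array([u]),np.array([v]))[0],4))
a=cv2.resize(p[165:210,220:350],None,fx=6,fy=6,interpolation=cv2.INTER_NEAREST)
s=np.load("scene_p.npy");b=cv2.resize(s[165:290,210:340],None,fx=4,fy=4,interpolation=cv2.INTER_CUBIC)[:320]
b=cv2.resize(s[170:290,215:335],(780,780),interpolation=cv2.INTER_CUBIC)[300:,:]
im=np.zeros((270+320,780,3),np.uint8);im[:270]=a;im[270:]=b[:320]
cv2.imwrite("pics/z1.png",im[:,:,::-1])
```

```text
roof ((0.6754865050315857, -0.19231435656547546), (0.22222290933132172, 0.23366735875606537), 1.2391357421875) [[ 0.56187445 -0.07791082]
 [ 0.5669276  -0.31152353]
 [ 0.78909856 -0.3067179 ]
 [ 0.7840454  -0.07310519]] 0.11974555202975329
high 52
251 188 [ 0.5828 -0.1302  0.1636]
252 188 [ 0.5827 -0.1326  0.1651]
253 188 [ 0.5826 -0.1349  0.166 ]
254 188 [ 0.5825 -0.1373  0.1676]
255 188 [ 0.5828 -0.1391  0.1637]
256 188 [ 0.5829 -0.1413  0.1634]
250 189 [ 0.5802 -0.1285  0.1676]
251 189 [ 0.58   -0.131   0.1697]
252 189 [ 0.5802 -0.133   0.1678]
253 189 [ 0.5801 -0.1353  0.169 ]
254 189 [ 0.5802 -0.1374  0.1677]
255 189 [ 0.58   -0.1398  0.1702]
256 189 [ 0.58   -0.1421  0.1705]
257 189 [ 0.5802 -0.1441  0.1687]
249 190 [ 0.5783 -0.1259  0.1641]
250 190 [ 0.578  -0.1286  0.1676]
251 190 [ 0.5778 -0.131   0.1697]
252 190 [ 0.5776 -0.1335  0.1719]
253 190 [ 0.5777 -0.1355  0.1707]
254 190 [ 0.5782 -0.1372  0.1661]
255 190 [ 0.5778 -0.1398  0.1697]
256 190 [ 0.5781 -0.1418  0.1675]
257 190 [ 0.5783 -0.1437  0.1652]
258 190 [ 0.5785 -0.1458  0.1635]
250 191 [ 0.576  -0.1283  0.165 ]
25
[... 453 characters left out ...]
737 -0.1373  0.1664]
255 192 [ 0.5736 -0.1396  0.1673]
256 192 [ 0.574  -0.1414  0.1634]
257 192 [ 0.574  -0.1436  0.1634]
258 192 [ 0.5745 -0.1452  0.1578]
259 192 [ 0.5763 -0.1454  0.1374]
251 193 [ 0.574  -0.1274  0.1373]
252 193 [ 0.5729 -0.1311  0.1502]
253 193 [ 0.5728 -0.1334  0.1508]
254 193 [ 0.573  -0.1354  0.1486]
255 193 [ 0.5728 -0.1379  0.1513]
256 193 [ 0.5729 -0.1401  0.1507]
257 193 [ 0.5733 -0.1418  0.1457]
258 193 [ 0.5738 -0.1435  0.1399]
236 188 [ 0.5864 -0.0915  0.1249]
236 192 [ 0.5771 -0.0917  0.1253]
233 190 [ 0.5814 -0.0851  0.1281]
270 187 [ 0.5946 -0.165   0.0692]
270 192 [ 0.5795 -0.1677  0.1035]
300 192 [ 0.5796 -0.2377  0.1062]
332 180 [ 0.6198 -0.3174  0.0027]
```

View pics/z1.png

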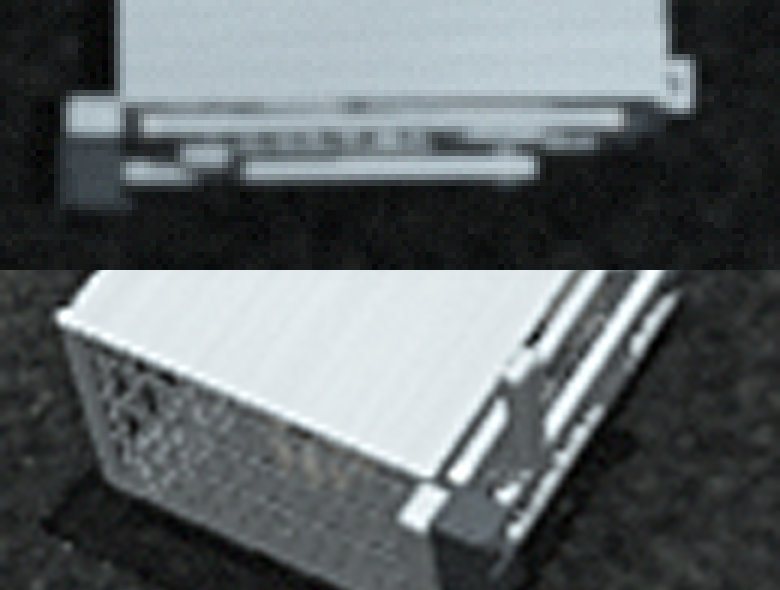

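Run:
```python
from h import *
d=np.load("top_d.npy");p=np.load("top_p.npy")
i=ctrl.camera_info("top");K=np.array(i["camera_matrix"]);D=np.array(i["distortion"]);R=np.array(i["R"]);t=np.array(i["t"])
def ray(us,vs,z):
    n=cv2.undistortPoints(np.stack([us,vs],1).astype(float).reshape(-1,1,2),K,D).reshape(-1,2)
    r=np.c_[n,np.ones(len(n))]@R;c=-R.T@t
    return c+r*((z-c[2])/r[:,2])[:,None]
g=p.astype(float).mean(2)
# rear roof edge: subpixel gradient per column; left/right side per row
us=np.arange(246,322);vs=[]
for u in us:
    gr=np.abs(np.diff(g[96:112,u]));vs.append(96+.5+(gr*np.arange(15)).sum()/gr.sum())
E=ray(us,np.array(vs),.12);f=np.polyfit(E[:,1],E[:,0],1);print("rear",f, E[:,0].mean(),np.std(E[:,0]-np.polyval(f,E[:,1])))
for a,b in((232,248),(322,340)):
    vs=np.arange(112,170);us=[]
    for v in vs:
        gr=np.abs(np.diff(g[v,a:b]));gr[gr<20]=0;us.append(a+.5+(gr*np.arange(b-a-1)).sum()/gr.sum())
    E=ray(np.array(us),vs,.12);f=np.polyfit(E[:,0],E[:,1],1);print("side",f,np.median(E[:,1]),np.std(E[:,1]-np.polyval(f,E[:,0])))
# bar line
us=np.arange(262,306);vs=[]
for u in us:
    w=np.clip(g[189:197,u]-80,0,None);vs.append(189+(w*np.arange(8)).sum()/w.sum())
E=ray(us,np.array(vs),.105);print("bar",np.polyfit(E[:,1],E[:,0],1),E[:,0].mean())
print("tab",ray(np.array([253.8]),np.array([190.5]),.169),"post",ray(np.array([235.2]),np.array([184.5]),.118))
print("hinge ear",ray(np.array([333.]),np.array([179.]),.118))
```

```text
rear [-0.0182935   0.78055882] 0.7841832729958998 0.0005098521677026284
side [ 0.01673449 -0.10799795] -0.09637855539058675 0.00015096728537637678
side [-0.01834266 -0.29578497] -0.30767080477781583 0.0027177279143426984
bar [-0.00467624  0.57865422] 0.5795861232701556
tab [[ 0.57679281 -0.13710024  0.169     ]] post [[ 0.59512436 -0.08847085  0.118     ]]
hinge ear [[ 0.60907967 -0.31401112  0.118     ]]
```

{"method": "jog_arm", "body": {
  "steps": [
    {"delta_rot":[0,0,-7.6],"linear":[0,0,-0.005],"grip":0.085},
    {"delta_rot":[0,0,-7.6],"linear":[0,0,-0.005],"grip":0.085},
    {"delta_rot":[0,0,-7.6],"linear":[0,0,-0.005],"grip":0.085},
    {"delta_rot":[0,0,-7.6],"linear":[0,0,-0.005],"grip":0.085},
    {"delta_rot":[0,0,-7.6],"linear":[0,0,-0.005],"grip":0.085},
    {"delta_rot":[0,0,-7.6],"linear":[0,0,-0.005],"grip":0.085},
    {"delta_rot":[0,0,-7.6],"linear":[0,0,-0.005],"grip":0.085},
    {"delta_rot":[0,0,-7.6],"linear":[0,0,-0.005],"grip":0.085},
    {"delta_rot":[0,0,-7.6],"linear":[0,0,-0.005],"grip":0.085},
    {"delta_rot":[0,0,-8.1],"linear":[0,0,-0.005],"grip":0.085}
  ],
  "newtons": 20
}}

```text
t: 1.1
tool_pos: [0.1532, -0.6056, 0.2808]
tool_rot: [-2.201, -2.24, -0.001]
contact_force: [-0.1, -0.3, -0.1]
opening: 0.0849
grip_force: 0.0
```

{"method": "jog_arm", "body": {
  "steps": [
    {"delta_rot":[0,0,0],"linear":[0.03,0.026,0],"grip":0.085},
    {"delta_rot":[0,0,0],"linear":[0.03,0.026,0],"grip":0.085},
    {"delta_rot":[0,0,0],"linear":[0.03,0.026,0],"grip":0.085},
    {"delta_rot":[0,0,0],"linear":[0.03,0.026,0],"grip":0.085},
    {"delta_rot":[0,0,0],"linear":[0.03,0.026,0],"grip":0.085},
    {"delta_rot":[0,0,0],"linear":[0.03,0.026,0],"grip":0.085},
    {"delta_rot":[0,0,0],"linear":[0.03,0.026,0],"grip":0.085},
    {"delta_rot":[0,0,0],"linear":[0.03,0.026,0],"grip":0.085},
    {"delta_rot":[0,0,0],"linear":[0.03,0.026,0],"grip":0.085},
    {"delta_rot":[0,0,0],"linear":[0,0,0],"grip":0.085}
  ]
}}

```text
t: 2.1
tool_pos: [0.386, -0.3298, 0.2809]
tool_rot: [-2.201, -2.241, -0.002]
contact_force: [-0.7, 0.1, 0.2]
opening: 0.0855
grip_force: 0.0
```

{"method": "jog_arm", "body": {
  "steps": [
    {"delta_rot":[0,0,0],"linear":[0.028,0.029,0],"grip":0.06},
    {"delta_rot":[0,0,0],"linear":[0.028,0.029,0],"grip":0.06},
    {"delta_rot":[0,0,0],"linear":[0.028,0.029,0],"grip":0.06},
    {"delta_rot":[0,0,0],"linear":[0.028,0.029,0],"grip":0.06},
    {"delta_rot":[0,0,0],"linear":[0.028,0.029,0],"grip":0.06},
    {"delta_rot":[0,0,0],"linear":[0.025,0.025,0],"grip":0.06},
    {"delta_rot":[0,0,0],"linear":[0.025,0.0254,0],"grip":0.06},
    {"delta_rot":[0,0,0],"linear":[0,0,0],"grip":0.06},
    {"delta_rot":[0,0,0],"linear":[0,0,0],"grip":0.06}
  ]
}}

```text
t: 3.0
tool_pos: [0.5768, -0.141, 0.2805]
tool_rot: [-2.206, -2.235, 0.002]
contact_force: [-1.0, -0.4, -0.2]
opening: 0.0598
grip_force: 0.0
```

Run:
```python
from h import *
o=ctrl.get_obs();p,d=ctrl.get_image("wrist");cv2.imwrite("pics/w1.png",p[:,:,::-1])
print({k:np.round(v,4) for k,v in o.items()})
i=ctrl.camera_info("wrist");K=np.array(i["camera_matrix"]);D=np.array(i["distortion"]);T=np.array(i["T_tool_cam"])
vv,uu=np.mgrid[0:400,0:640];vv=vv.ravel();uu=uu.ravel();dd=d.ravel()
n=cv2.undistortPoints(np.stack([uu,vv],1).astype(float).reshape(-1,1,2),K,D).reshape(-1,2)
P=np.c_[n*dd[:,None],dd]@T[:3,:3].T+T[:3,3]
W=P@Rn.from_rotvec(o["tool_rot"]).as_matrix().T+o["tool_pos"]
m=(dd>0)&(W[:,2]>.15)&(W[:,2]<.18)&(abs(W[:,0]-.58)<.04)&(abs(W[:,1]+.137)<.04)
print(m.sum());Q=W[m];print(Q.min(0),Q.max(0),Q[Q[:,2]>.164].mean(0),uu[m].min(),uu[m].max(),vv[m].min(),vv[m].max())
m=(dd>0)&(W[:,2]>.09)&(W[:,2]<.145)&(abs(W[:,0]-.585)<.06)
for y in np.arange(-.16,-.06,.008):
    k=m&(abs(W[:,1]-y)<.002)
    if k.sum(): print(round(y,3),k.sum(),np.round(W[k][:,[0,2]].min(0),3),np.round(W[k][:,[0,2]].max(0),3))
```

```text
{'t': np.float64(3.0), 'q': array([-3.6460e-01, -4.4500e-02,  1.6288e+00, -8.0000e-04,  1.5588e+00,
       -3.7750e-01]), 'dq': array([-0.0251, -0.0183,  0.0108,  0.0003,  0.0011,  0.0029]), 'effort': array([ 1.02230e+00, -3.54136e+01, -3.79408e+01,  7.13000e-02,
       -1.88000e-02,  1.10000e-02]), 'tool_pos': array([ 0.5768, -0.141 ,  0.2805]), 'tool_rot': array([-2.2063e+00, -2.2350e+00,  2.0000e-03]), 'contact_force': array([-1.0371, -0.3568, -0.2269]), 'wrist_torque': array([-0.0079,  0.0073, -0.0848]), 'grip_force': np.float64(0.0), 'opening': np.float64(0.0598)}
348
[ 0.57158595 -0.14797152  0.15004926] [ 0.58132718 -0.12892573  0.17176054] [ 0.57649131 -0.13802733  0.16885598] 315 327 172 201
-0.16 241 [0.59  0.114] [0.645 0.123]
-0.152 249 [0.59  0.115] [0.645 0.123]
-0.144 244 [0.589 0.115] [0.645 0.123]
-0.136 258 [0.589 0.112] [0.645 0.123]
-0.128 401 [0.572 0.09 ] [0.645 0.144]
-0.12 322 [0.573 0.103] [0.645 0.123]
-0.112 318 [0.572 0.103] [0.645 0.123]
-0.104 354 [0.562 0.091] [0.645 0.13 ]
-0.096 233 [0.561 0.116] [0.603 0.13 ]
-0.088 252 [0.561 0.115] [0.604 0.13 ]
-0.08 199 [0.561 0.094] [0.601 0.13 ]
```

View pics/w1.png

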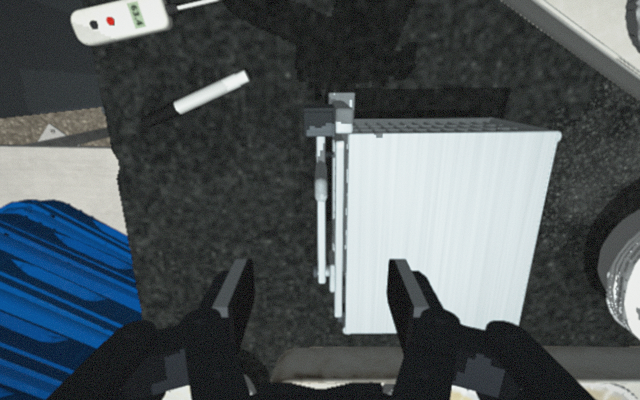

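The wrist view shows the tab at about (321,185), between the line of the fingers, and the catch at about (319,120). From depth, the tab is at (0.5765, -0.138, 0.169). Going down.

{"method": "jog_arm", "body": {
  "steps": [
    {"delta_rot":[0,0,0],"linear":[0.002,0,0.025],"grip":0.05},
    {"delta_rot":[0,0,0],"linear":[0,0,0.025],"grip":0.05},
    {"delta_rot":[0,0,0],"linear":[0,0,0.025],"grip":0.05},
    {"delta_rot":[0,0,0],"linear":[0,0,0.025],"grip":0.05},
    {"delta_rot":[0,0,0],"linear":[0,0,0.02],"grip":0.05},
    {"delta_rot":[0,0,0],"linear":[0,0,0.018],"grip":0.05},
    {"delta_rot":[0,0,0],"linear":[0,0,0],"grip":0.05},
    {"delta_rot":[0,0,0],"linear":[0,0,0],"grip":0.05}
  ]
}}

```text
t: 3.85
tool_pos: [0.5764, -0.1398, 0.1435]
tool_rot: [-2.21, -2.233, 0.0]
contact_force: [0.4, -1.0, -0.0]
opening: 0.0497
grip_force: 0.0
```

{"method": "jog_arm", "body": {
  "steps": [
    {"delta_rot":[0,0,0],"linear":[0.001,0,0.001],"grip":0.02},
    {"delta_rot":[0,0,0],"linear":[0,0,0],"grip":0.012},
    {"delta_rot":[0,0,0],"linear":[0,0,0],"grip":0.005},
    {"delta_rot":[0,0,0],"linear":[0,0,0],"grip":0.005},
    {"delta_rot":[0,0,0],"linear":[0,0,0],"grip":0.005},
    {"delta_rot":[0,0,0],"linear":[0,0,0],"grip":0.005}
  ],
  "newtons": 20
}}

```text
t: 4.45
tool_pos: [0.5772, -0.1379, 0.1436]
tool_rot: [2.207, 2.235, -0.001]
contact_force: [-5.3, -1.0, 6.1]
opening: 0.01
grip_force: 25.1
```

{"method": "jog_arm", "body": {
  "steps": [
    {"delta_rot":[0,0.57,0],"linear":[-0.00046,0,-0.0011],"grip":0.005},
    {"delta_rot":[0,0.57,0],"linear":[-0.00046,0,-0.0011],"grip":0.005},
    {"delta_rot":[0,0.57,0],"linear":[-0.00046,0,-0.0011],"grip":0.005},
    {"delta_rot":[0,0.57,0],"linear":[-0.00046,0,-0.0011],"grip":0.005},
    {"delta_rot":[0,0,0],"linear":[0,0,0],"grip":0.005},
    {"delta_rot":[0,0,0],"linear":[0,0,0],"grip":0.005}
  ]
}}

```text
t: 5.05
tool_pos: [0.5771, -0.1392, 0.1468]
tool_rot: [-2.187, -2.214, -0.045]
contact_force: [-1.8, 4.3, 4.5]
opening: 0.0096
grip_force: 24.9
```

```bash
cat >> h.py <<'E'
def look():
    o=ctrl.get_obs();p,d=ctrl.get_image("wrist")
    i=ctrl.camera_info("wrist");K=np.array(i["camera_matrix"]);D=np.array(i["distortion"]);T=np.array(i["T_tool_cam"])
    vv,uu=np.mgrid[0:400,0:640];vv=vv.ravel();uu=uu.ravel();dd=d.ravel()
    n=cv2.undistortPoints(np.stack([uu,vv],1).astype(float).reshape(-1,1,2),K,D).reshape(-1,2)
    P=np.c_[n*dd[:,None],dd]@T[:3,:3].T+T[:3,3]
    W=P@Rn.from_rotvec(o["tool_rot"]).as_matrix().T+o["tool_pos"]
    return o,p,d,W.reshape(400,640,3)
E
python3 - <<'E'
from h import *
o,p,d,W=look();cv2.imwrite("pics/w2.png",p[:,:,::-1])
print(np.round(o["contact_force"],2),np.round(o["tool_pos"],4),o["grip_force"],np.round(o["wrist_torque"],3))
o=ctrl.get_obs();print(np.round(o["contact_force"],2))
for y in np.arange(-.125,-.07,.004):
    k=(d>0)&(abs(W[...,1]-y)<.002)&(W[...,2]>.08)&(W[...,0]<.584)&(W[...,0]>.55)
    if k.any(): q=W[k];print(round(y,3),k.sum(),np.round([q[:,0].min(),q[:,0].max(),q[:,2].min(),np.percentile(q[:,2],95)],4),np.argwhere(k).mean(0).round())
E
```

```text
[-1.79  4.31  4.49] [ 0.5771 -0.1392  0.1468] 24.89134669303894 [0.472 0.365 0.21 ]
[-1.76  5.21  4.14]
-0.125 1079 [0.5576 0.584  0.0888 0.2313] [345. 281.]
-0.121 105 [0.5722 0.5801 0.1069 0.111 ] [204. 320.]
-0.117 107 [0.5722 0.58   0.1075 0.111 ] [197. 320.]
-0.113 99 [0.5722 0.5799 0.1078 0.1112] [190. 320.]
-0.109 84 [0.5722 0.5799 0.1084 0.1116] [184. 320.]
-0.105 67 [0.5611 0.5838 0.1253 0.1279] [181. 312.]
-0.101 369 [0.5611 0.5838 0.1259 0.1288] [176. 313.]
-0.097 385 [0.5607 0.5837 0.1259 0.1288] [168. 313.]
-0.093 398 [0.5607 0.584  0.1253 0.1288] [160. 313.]
-0.089 401 [0.5607 0.584  0.1252 0.1287] [152. 313.]
-0.085 404 [0.5605 0.5839 0.1261 0.1291] [143. 313.]
-0.081 624 [0.5605 0.5839 0.0831 0.1293] [133. 314.]
```

View pics/w2.png

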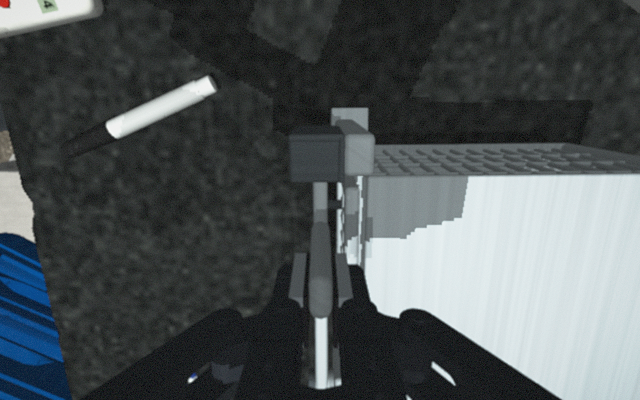

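The wrist view shows the tab pinched at (320,270), the bar running to the catch at (312,160), and the bar raised by about 5–6 mm. Continuing slowly.

{"method": "jog_arm", "body": {
  "steps": [
    {"delta_rot":[0,0.29,0],"linear":[-0.00023,0,-0.00055],"grip":0.005},
    {"delta_rot":[0,0.29,0],"linear":[-0.00023,0,-0.00055],"grip":0.005},
    {"delta_rot":[0,0.29,0],"linear":[-0.00023,0,-0.00055],"grip":0.005},
    {"delta_rot":[0,0,0],"linear":[0,0,0],"grip":0.005}
  ]
}}

```text
t: 5.5
tool_pos: [0.5771, -0.14, 0.1485]
tool_rot: [-2.179, -2.206, -0.061]
contact_force: [-3.2, 4.5, 4.3]
opening: 0.0096
grip_force: 24.9
```

{"method": "jog_arm", "body": {
  "steps": [
    {"delta_rot":[0,0.29,0],"linear":[-0.00023,0,-0.00055],"grip":0.005},
    {"delta_rot":[0,0.29,0],"linear":[-0.00023,0,-0.00055],"grip":0.005},
    {"delta_rot":[0,0,0],"linear":[0,0,0],"grip":0.005}
  ]
}}

```text
t: 5.8
tool_pos: [0.5772, -0.1406, 0.1496]
tool_rot: [-2.174, -2.201, -0.072]
contact_force: [-1.9, 6.4, 4.5]
opening: 0.0096
grip_force: 24.9
```

{"method": "jog_arm", "body": {
  "steps": [
    {"delta_rot":[0,0.29,0],"linear":[-0.00023,0,-0.00055],"grip":0.005},
    {"delta_rot":[0,0.29,0],"linear":[-0.00023,0,-0.00055],"grip":0.005},
    {"delta_rot":[0,0,0],"linear":[0,0,0],"grip":0.005}
  ]
}}

```text
t: 6.1
tool_pos: [0.5772, -0.1411, 0.1507]
tool_rot: [-2.169, -2.196, -0.083]
contact_force: [-2.8, 5.0, 4.3]
opening: 0.0096
grip_force: 24.9
```

{"method": "jog_arm", "body": {
  "steps": [
    {"delta_rot":[0,0.29,0],"linear":[-0.0003,0,-0.00055],"grip":0.005},
    {"delta_rot":[0,0.29,0],"linear":[-0.0003,0,-0.00055],"grip":0.005},
    {"delta_rot":[0,0,0],"linear":[0,0,0],"grip":0.005}
  ]
}}

```text
t: 6.4
tool_pos: [0.5772, -0.1416, 0.1518]
tool_rot: [-2.163, -2.19, -0.094]
contact_force: [-1.8, 5.6, 4.7]
opening: 0.0093
grip_force: 25.0
```

```bash
cat >> h.py <<'E'
def bar():
    o,p,d,W=look()
    k=(d>0)&(W[...,1]>-.122)&(W[...,1]<-.108)&(W[...,2]>.095)&(W[...,2]<.15)&(W[...,0]<.5785)&(W[...,0]>.574)
    q=W[k];f=np.polyfit(q[:,1],q[:,2],1);print(k.sum(),"slope",f[0],"z@-.112",np.polyval(f,-.112))
    k=(d>0)&(W[...,1]>-.1)&(W[...,1]<-.085)&(W[...,2]>.118)&(W[...,0]<.58)&(W[...,0]>.563)
    print("hood top",np.median(W[k][:,2]),np.round(o["contact_force"],1),np.round(o["tool_pos"],4),np.round(o["wrist_torque"],2))
E
python3 -c "from h import *;bar()"
```

```text
196 slope 0.07940823390554483 z@-.112 0.11684585058205765
hood top 0.12777792822299922 [-1.8  5.6  4.7] [ 0.5772 -0.1416  0.1518] [0.66 0.4  0.21]
```

{"method": "jog_arm", "body": {
  "steps": [
    {"delta_rot":[0,0.29,0],"linear":[-0.0003,0,-0.00055],"grip":0.005},
    {"delta_rot":[0,0,0],"linear":[0,0,0],"grip":0.005}
  ]
}}

```text
t: 6.65
tool_pos: [0.5772, -0.1419, 0.1524]
tool_rot: [-2.161, -2.187, -0.1]
contact_force: [-3.0, 5.1, 5.3]
opening: 0.0093
grip_force: 25.0
```

{"method": "jog_arm", "body": {
  "steps": [
    {"delta_rot":[0,0.29,0],"linear":[-0.0003,0,-0.00055],"grip":0.005},
    {"delta_rot":[0,0,0],"linear":[0,0,0],"grip":0.005}
  ]
}}

```text
t: 6.85
tool_pos: [0.5772, -0.1422, 0.1529]
tool_rot: [-2.158, -2.185, -0.105]
contact_force: [-2.7, 5.6, 4.9]
opening: 0.0094
grip_force: 25.0
```

{"method": "jog_arm", "body": {
  "steps": [
    {"delta_rot":[0,0.29,0],"linear":[-0.0003,0,-0.00055],"grip":0.005},
    {"delta_rot":[0,0,0],"linear":[0,0,0],"grip":0.005}
  ]
}}

```text
t: 7.05
tool_pos: [0.5772, -0.1425, 0.1535]
tool_rot: [-2.155, -2.182, -0.111]
contact_force: [-2.8, 5.8, 5.8]
opening: 0.0096
grip_force: 25.0
```

{"method": "jog_arm", "body": {
  "steps": [
    {"delta_rot":[0,0.29,0],"linear":[-0.0003,0,-0.00055],"grip":0.005},
    {"delta_rot":[0,0,0],"linear":[0,0,0],"grip":0.005}
  ]
}}

```text
t: 7.25
tool_pos: [0.5772, -0.1428, 0.154]
tool_rot: [-2.152, -2.179, -0.116]
contact_force: [-3.6, 5.6, 5.1]
opening: 0.0095
grip_force: 25.0
```

{"method": "jog_arm", "body": {
  "steps": [
    {"delta_rot":[0,0.29,0],"linear":[-0.0003,0,-0.00055],"grip":0.005},
    {"delta_rot":[0,0,0],"linear":[0,0,0],"grip":0.005}
  ]
}}

```text
t: 7.45
tool_pos: [0.5772, -0.1431, 0.1546]
tool_rot: [-2.15, -2.176, -0.121]
contact_force: [-2.4, 7.2, 5.0]
opening: 0.0094
grip_force: 25.0
```

```bash
python3 -c "from h import *;bar()"
```

```text
198 slope 0.09953893156753696 z@-.112 0.1203671779879628
hood top 0.1277213018722163 [-2.4  7.2  5. ] [ 0.5772 -0.1431  0.1546] [0.78 0.36 0.2 ]
```

{"method": "jog_arm", "body": {
  "steps": [
    {"delta_rot":[0,0.29,0],"linear":[-0.0003,0,-0.00055],"grip":0.005},
    {"delta_rot":[0,0,0],"linear":[0,0,0],"grip":0.005}
  ]
}}

```text
t: 7.7
tool_pos: [0.5772, -0.1434, 0.1551]
tool_rot: [-2.147, -2.174, -0.127]
contact_force: [-2.9, 6.9, 6.3]
opening: 0.0094
grip_force: 25.0
```

{"method": "jog_arm", "body": {
  "steps": [
    {"delta_rot":[0,0.29,0],"linear":[-0.0003,0,-0.00055],"grip":0.005},
    {"delta_rot":[0,0,0],"linear":[0,0,0],"grip":0.005}
  ]
}}

```text
t: 7.9
tool_pos: [0.5772, -0.1434, 0.1551]
tool_rot: [-2.144, -2.171, -0.133]
contact_force: [-1.9, 8.3, 4.7]
opening: 0.0099
grip_force: 24.8
```

```bash
python3 -c "from h import *;bar()"
```

```text
200 slope 0.1092884780812152 z@-.112 0.12111300530194884
hood top 0.12771927157629703 [-1.9  8.3  4.7] [ 0.5772 -0.1434  0.1551] [0.9  0.28 0.24]
```

{"method": "jog_arm", "body": {
  "steps": [
    {"delta_rot":[0,0.15,0],"linear":[-0.00015,0,-0.0003],"grip":0.005},
    {"delta_rot":[0,0,0],"linear":[0,0,0],"grip":0.005}
  ]
}}

```text
t: 8.15
tool_pos: [0.5772, -0.1434, 0.1552]
tool_rot: [-2.142, -2.169, -0.136]
contact_force: [-1.7, 8.4, 3.5]
opening: 0.0096
grip_force: 24.6
```

```bash
python3 -c "from h import *;bar()"
```

```text
200 slope 0.10693649240742101 z@-.112 0.12131450650319098
hood top 0.12773061597289065 [-1.7  8.4  3.5] [ 0.5772 -0.1434  0.1552] [0.92 0.2  0.2 ]
```

{"method": "jog_arm", "body": {
  "steps": [
    {"delta_rot":[0,-0.29,0],"linear":[0.0003,0,0.00055],"grip":0.005},
    {"delta_rot":[0,-0.29,0],"linear":[0.0003,0,0.00055],"grip":0.005},
    {"delta_rot":[0,-0.29,0],"linear":[0.0003,0,0.00055],"grip":0.005},
    {"delta_rot":[0,-0.29,0],"linear":[0.0003,0,0.00055],"grip":0.005},
    {"delta_rot":[0,0,0],"linear":[0,0,0],"grip":0.005}
  ]
}}

```text
t: 8.7
tool_pos: [0.5772, -0.1424, 0.1533]
tool_rot: [-2.154, -2.181, -0.113]
contact_force: [-1.4, 6.0, 4.3]
opening: 0.0096
grip_force: 24.8
```

```bash
python3 -c "from h import *;bar()"
```

```text
195 slope 0.08773741008217216 z@-.112 0.11881463108662473
hood top 0.12777243670133354 [-1.4  6.   4.3] [ 0.5772 -0.1424  0.1533] [0.76 0.32 0.13]
```

{"method": "jog_arm", "body": {
  "steps": [
    {"delta_rot":[0,0.2,0],"linear":[-0.0002,0,-0.0004],"grip":0.005},
    {"delta_rot":[0.06,0,-0.57],"linear":[-0.0002,-0.00155,0],"grip":0.005},
    {"delta_rot":[0.06,0,-0.57],"linear":[-0.0002,-0.00155,0],"grip":0.005},
    {"delta_rot":[0,0,0],"linear":[0,0,0],"grip":0.005}
  ]
}}

```text
t: 9.15
tool_pos: [0.5744, -0.1431, 0.1539]
tool_rot: [-2.13, -2.2, -0.117]
contact_force: [-0.3, 6.2, 4.3]
opening: 0.0096
grip_force: 24.7
```

{"method": "jog_arm", "body": {
  "steps": [
    {"delta_rot":[0.06,0,-0.57],"linear":[-0.0002,-0.00155,0],"grip":0.005},
    {"delta_rot":[0,0,0],"linear":[0,0,0],"grip":0.005}
  ]
}}

```text
t: 9.35
tool_pos: [0.5728, -0.1433, 0.1538]
tool_rot: [-2.119, -2.21, -0.117]
contact_force: [-1.6, 6.7, 4.5]
opening: 0.0097
grip_force: 24.7
```

{"method": "jog_arm", "body": {
  "steps": [
    {"delta_rot":[0.06,0,-0.57],"linear":[-0.0002,-0.00155,0],"grip":0.005},
    {"delta_rot":[0,0,0],"linear":[0,0,0],"grip":0.005}
  ]
}}

```text
t: 9.55
tool_pos: [0.5713, -0.1436, 0.1539]
tool_rot: [-2.107, -2.22, -0.116]
contact_force: [0.3, 7.3, 4.2]
opening: 0.0095
grip_force: 24.7
```

{"method": "jog_arm", "body": {
  "steps": [
    {"delta_rot":[0.06,0,-0.57],"linear":[-0.0002,-0.00155,0],"grip":0.005},
    {"delta_rot":[0.06,0,-0.57],"linear":[-0.0002,-0.00155,0],"grip":0.005},
    {"delta_rot":[0,0,0],"linear":[0,0,0],"grip":0.005}
  ]
}}

```text
t: 9.85
tool_pos: [0.5682, -0.1441, 0.1538]
tool_rot: [-2.084, -2.241, -0.115]
contact_force: [-0.4, 6.4, 4.3]
opening: 0.0096
grip_force: 24.7
```

{"method": "jog_arm", "body": {
  "steps": [
    {"delta_rot":[0.06,0,-0.57],"linear":[-0.0002,-0.00155,0],"grip":0.005},
    {"delta_rot":[0.06,0,-0.57],"linear":[-0.0002,-0.00155,0],"grip":0.005},
    {"delta_rot":[0.06,0,-0.57],"linear":[-0.0002,-0.00155,0],"grip":0.005},
    {"delta_rot":[0.06,0,-0.57],"linear":[-0.0002,-0.00155,0],"grip":0.005},
    {"delta_rot":[0,0,0],"linear":[0,0,0],"grip":0.005}
  ]
}}

```text
t: 10.35
tool_pos: [0.562, -0.1454, 0.1538]
tool_rot: [-2.038, -2.281, -0.113]
contact_force: [0.1, 7.0, 3.9]
opening: 0.0095
grip_force: 24.8
```

{"method": "jog_arm", "body": {
  "steps": [
    {"delta_rot":[0.26,0,-2.28],"linear":[-0.0009,-0.0062,-0.0001],"grip":0.005},
    {"delta_rot":[0.52,0,-4.55],"linear":[-0.0021,-0.0122,-0.0002],"grip":0.005},
    {"delta_rot":[0.52,0,-4.55],"linear":[-0.0021,-0.0122,-0.0002],"grip":0.005},
    {"delta_rot":[0.52,0,-4.55],"linear":[-0.0021,-0.0122,-0.0002],"grip":0.005},
    {"delta_rot":[0.26,0,-2.28],"linear":[-0.0009,-0.0062,-0.0001],"grip":0.005},
    {"delta_rot":[0,0,0],"linear":[0,0,0],"grip":0.005}
  ]
}}

```text
t: 10.95
tool_pos: [0.5155, -0.1645, 0.1538]
tool_rot: [-1.641, -2.566, -0.089]
contact_force: [-4.2, 8.9, 6.8]
opening: 0.0095
grip_force: 25.5
```

{"method": "jog_arm", "body": {
  "steps": [
    {"delta_rot":[0.26,0,-2.28],"linear":[-0.0009,-0.0062,-0.0001],"grip":0.005},
    {"delta_rot":[0.52,0,-4.55],"linear":[-0.0021,-0.0122,-0.0002],"grip":0.005},
    {"delta_rot":[0.52,0,-4.55],"linear":[-0.0021,-0.0122,-0.0002],"grip":0.005},
    {"delta_rot":[0.52,0,-4.55],"linear":[-0.0021,-0.0122,-0.0002],"grip":0.005},
    {"delta_rot":[0.52,0,-4.55],"linear":[-0.0021,-0.0122,-0.0002],"grip":0.005},
    {"delta_rot":[0.52,0,-4.55],"linear":[-0.0021,-0.0122,-0.0002],"grip":0.005},
    {"delta_rot":[0.26,0,-2.28],"linear":[-0.0009,-0.0062,-0.0001],"grip":0.005},
    {"delta_rot":[0,0,0],"linear":[0,0,0],"grip":0.005}
  ]
}}

```text
t: 11.75
tool_pos: [0.4629, -0.2181, 0.1539]
tool_rot: [-0.98, -2.868, -0.049]
contact_force: [-9.7, 8.3, 10.0]
opening: 0.0092
grip_force: 28.0
```

{"method": "jog_arm", "body": {
  "steps": [
    {"delta_rot":[0.26,0,-2.28],"linear":[0.0004,-0.0062,-0.0001],"grip":0.005},
    {"delta_rot":[0.52,0,-4.55],"linear":[-0.0018,-0.0122,-0.0002],"grip":0.005},
    {"delta_rot":[0.52,0,-4.55],"linear":[-0.0018,-0.0122,-0.0002],"grip":0.005},
    {"delta_rot":[0.52,0,-4.55],"linear":[-0.0019,-0.0122,-0.0002],"grip":0.005},
    {"delta_rot":[0.52,0,-4.55],"linear":[-0.0019,-0.0122,-0.0002],"grip":0.005},
    {"delta_rot":[0.52,0,-4.55],"linear":[-0.0019,-0.0122,-0.0002],"grip":0.005},
    {"delta_rot":[0.52,0,-4.55],"linear":[-0.0019,-0.0122,-0.0002],"grip":0.005},
    {"delta_rot":[0.26,0,-2.28],"linear":[-0.0009,-0.0062,-0.0001],"grip":0.005},
    {"delta_rot":[0,0,0],"linear":[0,0,0],"grip":0.005}
  ]
}}

```text
t: 12.65
tool_pos: [0.4412, -0.3012, 0.1538]
tool_rot: [-0.152, -3.025, 0.002]
contact_force: [-1.9, 2.3, 2.6]
opening: 0.0095
grip_force: 27.2
```

{"method": "jog_arm", "body": {
  "steps": [
    {"delta_rot":[0,-0.57,0],"linear":[0.0005,0,0.0011],"grip":0.005},
    {"delta_rot":[0,-0.57,0],"linear":[0.0005,0,0.0011],"grip":0.005},
    {"delta_rot":[0,-0.57,0],"linear":[0.0005,0,0.0011],"grip":0.005},
    {"delta_rot":[0,-0.57,0],"linear":[0.0005,0,0.0011],"grip":0.005},
    {"delta_rot":[0,-0.57,0],"linear":[0.0005,0,0.0011],"grip":0.005},
    {"delta_rot":[0,-0.57,0],"linear":[0.0005,0,0.0011],"grip":0.005},
    {"delta_rot":[0,-0.57,0],"linear":[0.0005,0,0.0011],"grip":0.005},
    {"delta_rot":[0,-0.57,0],"linear":[0.0005,0,0.0011],"grip":0.005},
    {"delta_rot":[0,-0.57,0],"linear":[0.0005,0,0.0011],"grip":0.005},
    {"delta_rot":[0,0,0],"linear":[0,0,0],"grip":0.005}
  ]
}}

```text
t: 13.65
tool_pos: [0.4367, -0.2998, 0.1444]
tool_rot: [-0.155, -3.117, 0.009]
contact_force: [4.3, 1.0, -1.9]
opening: 0.0093
grip_force: 24.8
```

{"method": "jog_arm", "body": {
  "steps": [
    {"delta_rot":[0,0,0],"linear":[0,0,0],"grip":0.012},
    {"delta_rot":[0,0,0],"linear":[0,0,0],"grip":0.016},
    {"delta_rot":[0,0,0],"linear":[0,0,0],"grip":0.025},
    {"delta_rot":[0,0,0],"linear":[0,0,0],"grip":0.04},
    {"delta_rot":[0,0,0],"linear":[0,0,0],"grip":0.05},
    {"delta_rot":[0,0,0],"linear":[0,0,0],"grip":0.05}
  ]
}}

```text
t: 14.25
tool_pos: [0.4364, -0.3001, 0.1447]
tool_rot: [-0.155, -3.115, 0.009]
contact_force: [0.1, 0.1, -0.4]
opening: 0.0507
grip_force: 0.0
```

{"method": "jog_arm", "body": {
  "steps": [
    {"delta_rot":[0,0,0],"linear":[0,0,-0.01],"grip":0.05},
    {"delta_rot":[0,0,0],"linear":[0,0,-0.02],"grip":0.05},
    {"delta_rot":[0,0,0],"linear":[0,0,-0.03],"grip":0.05},
    {"delta_rot":[0,0,0],"linear":[0,0,-0.03],"grip":0.05},
    {"delta_rot":[0,0,0],"linear":[0,0,-0.03],"grip":0.05},
    {"delta_rot":[0,0,0],"linear":[-0.02,0,-0.02],"grip":0.05},
    {"delta_rot":[0,0,0],"linear":[0,0,0],"grip":0.05},
    {"delta_rot":[0,0,0],"linear":[0,0,0],"grip":0.05}
  ]
}}

```text
t: 15.05
tool_pos: [0.4594, -0.3013, 0.2844]
tool_rot: [-0.154, -3.115, 0.01]
contact_force: [-0.2, 0.0, -0.1]
opening: 0.0504
grip_force: 0.0
```

Run:
```python
from h import *
p,d=ctrl.get_image("top");s,ds=ctrl.get_image("scene");o,w,dw,W=look()
cv2.imwrite("pics/end.png",np.hstack([p[80:320,180:480],s[160:400,200:400],cv2.resize(w,(384,240))])[:,:800,::-1])
k=(dw>0)&(W[...,2]>.09)&(W[...,2]<.18)&(W[...,0]<.56)&(abs(W[...,1]+.30)<.06)
q=W[k];
for x in np.arange(.36,.56,.015):
    a=q[abs(q[:,0]-x)<.003]
    if len(a): print(round(x,3),len(a),np.round([a[:,1].min(),a[:,1].max(),np.median(a[:,2]),a[:,2].max()],4))
print(o["tool_pos"],o["contact_force"],o["t"])
```

```text
0.39 25 [-0.301  -0.2937  0.1056  0.1071]
0.405 85 [-0.3025 -0.2788  0.106   0.1181]
0.42 137 [-0.3041 -0.2793  0.1072  0.1186]
0.435 164 [-0.3061 -0.2805  0.1685  0.1724]
0.45 57 [-0.2895 -0.2817  0.1171  0.119 ]
0.465 107 [-0.3076 -0.2829  0.1159  0.1188]
0.48 95 [-0.3093 -0.284   0.1152  0.1189]
0.495 95 [-0.3109 -0.2862  0.1071  0.1184]
0.51 92 [-0.3114 -0.2874  0.1154  0.119 ]
0.525 89 [-0.3129 -0.2887  0.1069  0.1193]
0.54 175 [-0.3195 -0.2898  0.1062  0.1182]
0.555 93 [-0.3155 -0.2911  0.1157  0.1178]
[ 0.45853895 -0.30081571  0.28238253] [ 0.47316713 -1.01813518 -0.73789438] 15.15
```

View pics/end.png

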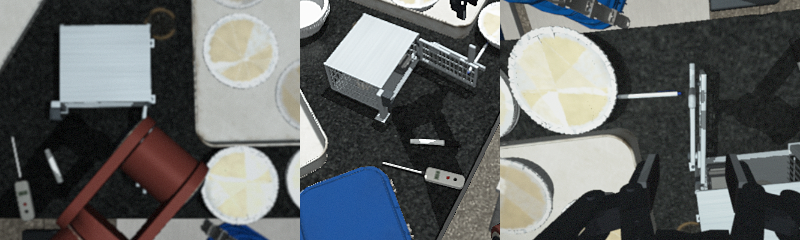

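The combined picture shows the gate square to the front (scene part, about 450,60), the bar level with its top at 0.106 m along its length, the tools where they were, and the arm clear. Handing in.

```bash
python3 -c "
from station import ctrl
print(ctrl.finish_job())"
```

```text
the job is handed in; nothing more can be done
None
```

The job is handed in with the gate open about 1.48 rad (85°), the bar back level on its rest, the bystanders apparently where they were and the arm clear; `finish_job` returned no verdict.

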